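# Load the stovetop smoker and slide its cover shut

## Task

Set the tomato and the lemon from the chopping board gently down inside the stovetop smoker, on the rack with the onion that is already in it, then push the smoker's sliding cover fully home against its end stop. The cover has to be drawn open first and the pepper mill stands in its way: keep the mill upright and leave it standing on the range top or the board. Do not disturb the oil bottle, the tin, the honey jar or the spice jar.

Things in the scene. Friction and masses are not known exactly. Their poses are not given: they have to be found in the camera images.
- smoker: Open steel pan 260 (own y) x 196 (own x) x 88 mm, standing firmly on the front left burner grate, 38 mm above the range top. Origin: centre of its underside; z up. Rims (channels that hold the cover's sides) to |x|=111, z=96 mm; end stop at +y, also z=96. Inside: |x|<94, |y|<126 mm, flat wire rack with its top at z=14 mm; the cover's underside runs at z=86 mm, so food must lie lower.
- cover (a joint): Steel cover sliding level along the smoker's own y on its rims: 0 = shut against the end stop (+y end), grows to 0.172 m as it moves to -y and opens that much of the pan's +y end. Starts 0.03 to 0.055 m open. Friction about 3 N; stays where left. Plate 254 mm (y) x 212 mm (x), from the smoker's y = +125 to -129 mm when shut, at z = 86 to 97 mm; its open end sticks out over the range top.
- cover_handle (a point): Middle of the cover's handle: a dark round bar, 11 mm thick and 112 mm long, level, across the slide (along the smoker's x), on two posts 47 mm either side; its centre is 32 mm above the plate, over the middle of the cover. Pinch it from above with the fingers closing along the smoker's y.
- chopping_board: Fixed flat board, 250 mm (own x) x 360 mm (own y) x 11 mm, on the front right burner, its top 49 mm above the range top. Origin: centre of its underside. Its own y points roughly to world -x.
- tomato: Red tomato, 69 mm across, 71 mm high, standing on the board. Origin: centre of its underside.
- lemon: Yellow lemon lying on the board, 72 mm along its own x, 57 mm along its own y, 58 mm high. Origin: centre of its underside.
- onion: Brown onion, 71 mm across and 72 mm high, already on the rack in the smoker, loose, in the middle or the -y half, under the cover until this is drawn open. It stays in the smoker. Origin: centre of its underside.
- mill: Dark wooden pepper mill standing on the range top just beyond the cover's open end, loose: 170 mm high, base 58 mm across, round head 49 mm across from 123 to 159 mm above its foot. Origin: centre of its underside. The range top is z = 0; bare enamel lies between the four burners, centred at about x 0.435 and 0.735, y 0.155 and -0.215: 38 mm high crossed bars within 125 mm of each centre.
- oil_bottle: Yellow squeeze bottle with a pointed spout, 55 mm across, 198 mm high, standing on the range top at the back. Bystander. Origin: centre of its underside.
- tin: Tin can, 75 mm across, 110 mm high, standing on the range top at the back. Bystander. Origin: centre of its underside.
- honey_jar: Clear jar with a wide red lid, 65 mm across, 100 mm high, standing on the board. Bystander. Origin: centre of its underside.
- spice_jar: Slim jar with a red cap, 45 mm across, 106 mm high, standing on the board. Bystander. Origin: centre of its underside.

How it is judged:
At the end, for the whole second after the job is handed in: The cover is shut to within 4 mm of its stop; the tomato, the lemon and the onion are inside the smoker; the pepper mill stands upright (within about 8 degrees) on the range top or the board; all at rest (value of joint cover below 0.004 m and x of tomato in the frame of smoker between -0.097 and 0.097 m and y of tomato in the frame of smoker between -0.128 and 0.128 m and z of tomato in the frame of smoker between 0 and 0.09 m and x of lemon in the frame of smoker between -0.097 and 0.097 m and y of lemon in the frame of smoker between -0.128 and 0.128 m and z of lemon in the frame of smoker between 0 and 0.09 m and x of onion in the frame of smoker between -0.097 and 0.097 m and y of onion in the frame of smoker between -0.128 and 0.128 m and z of onion in the frame of smoker between 0 and 0.09 m and linear speed of each of tomato, lemon, mill below 0.03 m/s and angle between mill's own z axis and vertical below 0.15 rad and height (world z) of mill between -0.01 and 0.06 m); the robot touches nothing.
It fails at once if the pepper mill is knocked over (angle between mill's own z axis and vertical above 0.7 rad).
It fails at once if the oil bottle, the tin, the honey jar or the spice jar is shifted by over 3 cm or tipped (distance of any of oil_bottle, tin, honey_jar, spice_jar from where it was at the start of the episode above 0.03 m or angle between any of oil_bottle, tin, honey_jar, spice_jar's own z axis and vertical above 0.5 rad).
It fails at once if the tomato is dropped into the smoker: falls in it, out of the fingers, as fast as after 3 cm (linear speed of tomato above 0.8 m/s and contact force between the fingers and tomato below 0.5 N and x of tomato in the frame of smoker between -0.097 and 0.097 m and y of tomato in the frame of smoker between -0.128 and 0.128 m and z of tomato in the frame of smoker between 0 and 0.09 m).
It fails at once if the lemon is dropped into the smoker: falls in it, out of the fingers, as fast as after 3 cm (linear speed of lemon above 0.8 m/s and contact force between the fingers and lemon below 0.5 N and x of lemon in the frame of smoker between -0.097 and 0.097 m and y of lemon in the frame of smoker between -0.128 and 0.128 m and z of lemon in the frame of smoker between 0 and 0.09 m).
It also fails if it takes over 72 s, if anything falls off the work surface, if the arm or the gripper's body presses on something with over 40 N, if the wrist force passes 120 N, or if a joint passes its speed limit or range.

## Robot

A 6-joint arm with a two-finger parallel gripper is mounted at the origin on a cart in front of the work surface, level with it; the furniture and walls round the work are solid. World frame = base frame: x ahead of the robot, y to its left, z up, the work surface at z = 0. Lengths are in m, angles in rad, forces in N, time in s.
With the tool pointing down it reaches from about 0.375 to 0.925 m from the base axis. Payload 5.7 kg.
Tool frame: the origin (TCP) lies midway between the tips of the shut fingers; the grasp point (between the pads) lies 19 mm behind it; z points along the fingers, y is the line along which they close (so a half turn about z gives the same grasp; the last joint's range is limited). The gripper opens to 88 mm and grips with 3 to 60 N. Pads are 20 mm wide; open, the fingers measure 115 mm over their backs; the gripper's body (75 mm by 178 mm) begins 61 mm behind the grasp point.
Start: joints at [-1.403, 0.359, 1.51, -0, 1.272, -0.115], TCP at [0.167, -0.576, 0.223] pointing down, gripper open.
Joint ranges: [-2.97, 2.97], [-1.01, 2.36], [0.21, 2.38], [-0.96, 4.11], [0.2, 2.71], [-2.98, 2.98]. Speed limits (rad/s): [2.39, 2.39, 3.14, 3.14, 3.14, 3.14].

## Interface

Orientations are given as a unit quaternion [x, y, z, w].
In Python, from bench import move_ptp, servo_line, goto_joints, move_gripper, sleep, inverse_kinematics, capture, PlanningError, close_job, spot_in, silhouettes, current_clock, current_joint_pos, current_qvel, current_joint_torque, current_position, current_orientation, current_force, current_torque, current_finger_gap, current_grip_force gives the robot as it stands. Calls block until the motion is done:
- move_ptp(position, orientation): joint-space move of the TCP to a pose.
- servo_line(position, orientation=None, rate=0.15, contact_N=None): straight line of the TCP; orientation=None keeps the orientation; rate is the mean speed in m/s. With contact_N (N) it stops when the force on the tool has changed by that much, and returns True; else False.
- goto_joints(angles): joint-space move.
- move_gripper(opening): finger opening in m; the grip force is fixed at half the most; returns when the fingers have stopped.
- sleep(seconds).
- inverse_kinematics(position, orientation): joint angles nearest the present ones, or None.
- capture(name): name is "scene" or "side" or "wrist"; returns a dict with "image" (420x560x3 uint8, blue, green, red), "range_z" (420x560 float32, m along the optical axis (not along the pixel's ray), 0 where there is no reading), "intrinsics" (3x3 intrinsics, pixels), "R" (3x3) and "t" (3): a world point X has camera coordinates R X + t. Camera axes: x right, y down, z forward; pixel columns grow to the right and rows downward; lengths in m; the calibration is good to about 2 mm. A picture is of the moment at which its call begins.
A pose or a line that the arm cannot do raises PlanningError and nothing moves.
- close_job(): hands the job in; it is judged then, once.
Trained networks look in the newest picture that a camera, given by its name, has taken for a name from the list of things; names that differ only in an ending like _2 or _b are one class to them, and where a whole thing is asked for, a point or a joint stands for the part that bears it (a point fixed in the world has none). Each returns a list of dicts, best first, with "conf" (0 to 1); they miss things now and then, are a little off and sometimes report something else, mostly with a low value. They report only what shows in the picture. A call takes as long as a camera call.
- spot_in(camera, query): "xy" ([column, row] in pixels, amid what is visible of it).
- silhouettes(camera, query): "region" (420x560 bool, what is visible of it) and "xy" ([column, row] in pixels, amid what is visible of it).
Readings, each from a call of its own:
- current_clock(): time.
- current_joint_pos(): joint angles.
- current_qvel(): joint speeds.
- current_joint_torque(): joint torques, N m.
- current_position(): TCP position.
- current_orientation(): TCP orientation.
- current_force(): force on the tool from outside, world axes, zero at the start.
- current_torque(): the same for the moment, N m.
- current_finger_gap(): finger opening in m.
- current_grip_force(): force on a finger pad.
Only numpy, scipy, OpenCV 4.12 (cv2) and the standard library are available. Lean on these libraries where they do the work, as an engineer would, in place of code of your own. Each camera call takes 0.05 s, during which the arm holds its last target. There are 200 camera calls.

## Working session

There is one attempt and no reset: what is moved stays moved. The work goes in short steps, each a Python script; the robot and the scene stay as the last script left them, time stands still between calls to the robot, and variables do not carry over. Pictures are saved under pics/ and viewed, at most 10 in all, crops included, and the job is handed in when it is done.

```bash
mkdir -p pics; ls
cat > h.py <<'E'
import numpy as np, cv2
from bench import *
def world(c,uv,z):
    K,R,t=c["intrinsics"],c["R"],c["t"]
    uv=np.atleast_2d(uv); z=np.atleast_1d(z)
    p=np.c_[uv,np.ones(len(uv))]@np.linalg.inv(K).T*z[:,None]
    return (p-t)@R
def cloud(c,mask):
    m=mask&(c["range_z"]>0)
    v,u=np.nonzero(m)
    return world(c,np.c_[u,v],c["range_z"][v,u])
def look(cam,names):
    c=capture(cam); out={}
    for n in names:
        r=silhouettes(cam,n)
        if r:
            m=cv2.erode(r[0]["region"].astype(np.uint8),np.ones((3,3)))>0
            out[n]=(r[0]["conf"],r[0]["xy"],cloud(c,m))
    return c,out
E
python3 - <<'E'
from h import *
N=["smoker","cover_handle","chopping_board","tomato","lemon","onion","mill","oil_bottle","tin","honey_jar","spice_jar"]
for cam in("scene","side"):
    c,o=look(cam,N)
    cv2.imwrite(f"pics/{cam}0.png",c["image"]); print(cam,"cam pos",(-c["R"].T@c["t"]).round(3))
    for n,(f,xy,P) in o.items():
        if len(P)<5: print(n,f,xy,"few");continue
        print(n,round(f,2),np.round(xy),len(P),"lo",np.percentile(P,2,0).round(3),"hi",np.percentile(P,98,0).round(3),"med",np.median(P,0).round(3))
print(current_clock(),current_orientation())
E
```

```text
pics
scene cam pos [ 0.313 -0.671  0.695]
smoker 0.75 [203. 164.] 7532 lo [0.39  0.03  0.055] hi [0.597 0.324 0.162] med [0.484 0.132 0.129]
cover_handle 0.55 [206. 164.] 4708 lo [0.402 0.03  0.127] hi [0.588 0.277 0.165] med [0.49  0.141 0.129]
chopping_board 0.71 [239. 335.] 16990 lo [ 0.293 -0.389  0.046] hi [ 0.633 -0.153  0.051] med [ 0.405 -0.288  0.049]
tomato 0.71 [336. 321.] 1117 lo [ 0.538 -0.375  0.078] hi [ 0.592 -0.321  0.11 ] med [ 0.562 -0.353  0.102]
lemon 0.93 [270. 348.] 1007 lo [ 0.417 -0.376  0.079] hi [ 0.475 -0.334  0.108] med [ 0.443 -0.359  0.098]
mill 0.74 [250. 222.] 1111 lo [ 0.504 -0.069  0.014] hi [ 0.545 -0.04   0.161] med [ 0.523 -0.058  0.086]
oil_bottle 0.66 [365. 194.] 914 lo [ 0.769 -0.108  0.026] hi [ 0.806 -0.075  0.181] med [ 0.782 -0.094  0.118]
tin 0.79 [330. 186.] 1184 lo [ 0.725 -0.023  0.012] hi [0.785 0.039 0.111] med [ 0.747 -0.01   0.082]
honey_jar 0.83 [312. 262.] 1547 lo [ 0.551 -0.256  0.06 ] hi [ 0.605 -0.202  0.15 ] med [ 0.572 -0.243  0.132]
spice_jar 0.96 [246. 280.] 1135 lo [ 0.428 -0.248  0.061] hi [ 0.468 -0.212  0.157] med [ 0.
[... 494 characters left out ...]
19. 291.] 577 lo [ 0.419 -0.379  0.07 ] hi [ 0.476 -0.346  0.106] med [ 0.447 -0.367  0.091]
mill 0.87 [244. 218.] 887 lo [ 0.505 -0.072  0.01 ] hi [ 0.549 -0.043  0.159] med [ 0.527 -0.06   0.078]
oil_bottle 0.61 [350. 205.] 516 lo [ 0.768 -0.11   0.085] hi [ 0.811 -0.083  0.174] med [ 0.789 -0.101  0.123]
tin 0.88 [324. 202.] 790 lo [ 0.724 -0.027  0.014] hi [0.785 0.036 0.109] med [ 0.748 -0.015  0.084]
honey_jar 0.57 [275. 246.] 1169 lo [ 0.55  -0.259  0.059] hi [ 0.609 -0.203  0.149] med [ 0.578 -0.249  0.117]
spice_jar 0.58 [219. 248.] 803 lo [ 0.429 -0.251  0.055] hi [ 0.468 -0.22   0.156] med [ 0.448 -0.245  0.114]
1.2 [ 9.90021002e-01  1.40919887e-01  9.33318488e-06 -3.43770161e-05]
```

View pics/scene0.png

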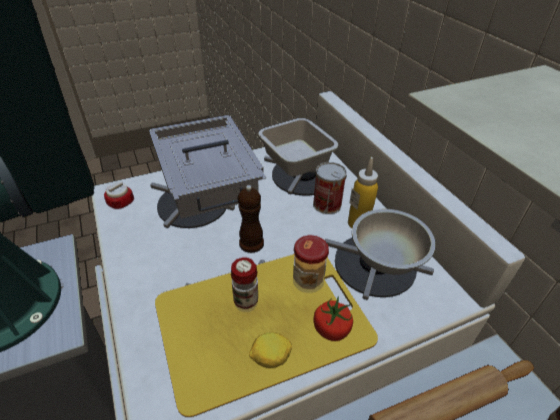

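Run:
```python
from h import *
from scipy.optimize import least_squares
for cam in("scene","side"):
    c,o=look(cam,["cover_handle","smoker","mill","tomato","lemon","honey_jar","spice_jar","onion"])
    P=o["cover_handle"][2]
    pl=P[(P[:,2]<.137)&(P[:,2]>.120)]; r=cv2.minAreaRect(pl[:,:2].astype(np.float32)*1000); print(cam,"plate",r)
    H=P[P[:,2]>.150]; H2=H[:,:2]; m=H2.mean(0); u,s,v=np.linalg.svd(H2-m); 
    q=(H2-m)@v[0]; print("bar mid",m+v[0]*(q.min()+q.max())/2,"len",np.ptp(q),"ang",np.degrees(np.arctan(v[0][1]/v[0][0])),"ztop",np.percentile(H[:,2],95))
    for n,zlo in(("mill",0),("tomato",.055),("lemon",.055)):
        Q=o[n][2]
        if n=="mill":
            for a,b in((.01,.04),(.125,.158)):
                B=Q[(Q[:,2]>a)&(Q[:,2]<b)]
                s=least_squares(lambda p:np.hypot(*(B[:,:2]-p[:2]).T)-p[2],[*B[:,:2].mean(0)+[0,.02],.025],loss="soft_l1",f_scale=.002); print(n,s.x,len(B))
        else:
            s=least_squares(lambda p:np.linalg.norm(Q-p[:3],axis=1)-p[3],[*Q.mean(0)-[0,0,.02],.03],loss="soft_l1",f_scale=.002); print(n,s.x,"ztop",Q[:,2].max())
            if n=="lemon": 
                r=cv2.minAreaRect(Q[:,:2].astype(np.float32)*1000); print(r)
    print("onion" in o)
```

```text
scene plate ((490.6520690917969, 155.21270751953125), (257.26324462890625, 201.45062255859375), 89.62347412109375)
bar mid [0.49415732 0.15492253] len 0.11157400583001159 ang -1.3567105894845333 ztop 0.16747994700303806
mill [ 0.52907169 -0.0419758   0.02616943] 219
mill [ 0.52860634 -0.04253328  0.01815154] 308Traceback (most recent call last):
  File "<stdin>", line 10, in <module>
KeyError: 'tomato'
```

The picture shows the smoker at about (205,165), the mill at (250,222) just in front of the cover's end, the tomato at (335,320), the lemon at (270,350), the honey jar at (311,262) close to the tomato, and an empty pan at (393,240). The detections match. I'll refine the fits next and measure the pan's height.

```bash
cat >> h.py <<'E'
from scipy.optimize import least_squares
from scipy.spatial.transform import Rotation
def down(a):
    "tool down, fingers closing along the world direction at angle a (rad)"
    y=np.array([np.cos(a),np.sin(a),0]); z=np.array([0,0,-1.]); return Rotation.from_matrix(np.c_[np.cross(y,z),y,z]).as_quat()
def best(p,a):
    "of the two half turns take the one with the smaller last joint"
    s=[(abs(j[5]),k) for k in (down(a),down(a+np.pi)) if (j:=inverse_kinematics(p,k)) is not None]
    return min(s,key=lambda t:t[0])[1] if s else None
def sphere(Q): 
    return least_squares(lambda p:np.linalg.norm(Q-p[:3],axis=1)-p[3],[*Q.mean(0)-[0,0,.02],.03],loss="soft_l1",f_scale=.002).x
E
python3 - <<'E'
from h import *
allp=[]
for cam in("scene","side"):
    c,o=look(cam,["cover_handle","tomato","lemon"])
    A=cloud(c,np.ones((420,560),bool)); allp.append(A)
    W=A[(abs(A[:,0]-.49)<.08)&(abs(A[:,1]-.155)<.02)&(A[:,2]>.152)&(A[:,2]<.19)]
    m=W[:,:2].mean(0); v=np.linalg.svd(W[:,:2]-m)[2][0]; q=(W[:,:2]-m)@v
    print(cam,"bar",m+v*(q.min()+q.max())/2,np.ptp(q),np.degrees(np.arctan(v[1]/v[0])),W[:,2].max())
    # front edge of the cover (plate points)
    F=A[(A[:,0]>.41)&(A[:,0]<.57)&(A[:,1]<.2)&(A[:,1]>0)&(A[:,2]>.118)&(A[:,2]<.14)]
    xs=np.arange(.415,.57,.01); e=[F[abs(F[:,0]-x)<.005,1].min() for x in xs]; print("edge fit",np.polyfit(xs,e,1),"y",np.mean(e))
    for n in("tomato","lemon"):
        if n in o:
            Q=o[n][2]; print(n,sphere(Q).round(4),"ztop",Q[:,2].max().round(3)); 
            r=cv2.minAreaRect(Q[:,:2].astype(np.float32)*1000); print(np.round(r[0],1),np.round(r[1],1),round(r[2],1))
A=np.vstack(allp)
Pn=A[(A[:,0]>.62)&(A[:,0]<.9)&(A[:,1]<-.12)&(A[:,1]>-.36)&(A[:,2]>.06)]; print("pan",Pn.min(0),Pn.max(0))
Q=A[(A[:,0]>.62)&(A[:,0]<.69)&(abs(A[:,1]+.055)<.06)];print("mill place z",Q[:,2].min(),Q[:,2].max())
# plate/rim/stop heights
Q=A[(abs(A[:,0]-.49)<.05)&(A[:,1]>.26)&(A[:,1]<.36)]
for y in np.arange(.26,.36,.008):
    z=Q[abs(Q[:,1]-y)<.004,2]
    if len(z): print(round(y,3),np.percentile(z,[5,50,95]).round(3),end=" ")
E
```

```text
scene bar [0.49389557 0.15499339] 0.11125466146559554 -1.3218164420201088 0.16929647127962405
edge fit [-0.02775923  0.04155628] y 0.027954254346795816
tomato [ 0.5692 -0.3416  0.0761  0.0349] ztop 0.121
[ 566.  -345.3] [58.8 61.2] 70.5
lemon [ 0.4482 -0.346   0.0755  0.0317] ztop 0.109
[ 446.4 -352.3] [50.1 57.8] 44.6
side bar [0.49187195 0.15312685] 0.10758728688949364 -1.4245277654455402 0.16678924909940787
edge fit [-0.01762065  0.03377176] y 0.025137642027304556
tomato [ 0.5677 -0.3461  0.0786  0.0312] ztop 0.116
[ 567.4 -354. ] [56.1 52.9] 35.1
lemon [ 0.4474 -0.3471  0.0752  0.0315] ztop 0.109
[ 445.6 -360.4] [39.  63.1] 71.6
pan [ 0.68480972 -0.35998949  0.06001118] [ 0.89999464 -0.12019227  0.44732595]
mill place z -0.004196023528792405 0.0049000543195581595
0.26 [0.127 0.129 0.131] 0.268 [0.126 0.129 0.131] 0.276 [0.125 0.129 0.131] 0.284 [0.126 0.129 0.132] 0.292 [0.124 0.126 0.129] 0.308 [0.124 0.126 0.134] 0.316 [0.114 0.125 0.134] 0.324 [0.113 0.125 0.136] 0.332 [0.128 0.134 0.136] 0.34 [0.133 0.133 0.133]
```

Run:
```python
from h import *
m=np.array([.529,-.042]); a=0.
q=best([*m,.123],a); print(q)
move_ptp([*m,.30],q); servo_line([*m,.123],rate=.12,contact_N=15); print(current_position())
move_gripper(.03); print("gap",current_finger_gap(),current_grip_force())
p=current_position(); servo_line([*p[:2],p[2]+.03],rate=.1); print(current_grip_force())
servo_line([.657,-.055,p[2]+.03],rate=.1)
print(servo_line([.657,-.055,p[2]-.004],rate=.04,contact_N=4),current_position())
move_gripper(.085); p=current_position(); servo_line([*p[:2],.27],rate=.2)
c,o=look("scene",["mill"]); Q=o["mill"][2]; print("mill",np.percentile(Q,[2,50,98],0).round(3))
# handle
g=np.radians(-1.37); ey=np.array([-np.sin(g),np.cos(g)]); h=np.array([.4935,.156]); q=best([*h,.147],g+np.pi/2)
move_ptp([*h,.25],q); servo_line([*h,.147],rate=.12,contact_N=15); print("handle",current_position())
move_gripper(.0); print("gap",current_finger_gap(),current_grip_force(),current_force())
p0=current_position(); t=p0[:2]-ey*.142
print("stop",servo_line([*t,p0[2]],rate=.08,contact_N=25)); p1=current_position(); print("moved",p1-p0,current_force(),current_finger_gap())
print(current_clock())
```

```text
[0.70710678 0.70710678 0.         0.        ]
[ 0.52954798 -0.04211501  0.12364415]
gap 0.04758765178673578 30.00015111447283
29.999645088446414
True [ 0.65668726 -0.05497589  0.12261038]
mill [[ 0.63  -0.08   0.017]
 [ 0.647 -0.069  0.093]
 [ 0.672 -0.046  0.16 ]]
handle [0.49418731 0.15601951 0.14755141]
gap 0.01009553864238051 29.9996280670166 [-0.10931599  2.10570737 -0.50541692]
stop True
moved [-3.51550364e-03 -1.35663092e-01 -3.89013238e-05] [-0.3440435   1.23579996  3.54740478] 0.010323570572127119
15.9333
```

Run:
```python
from h import *
move_gripper(.085); p=current_position(); servo_line([*p[:2],.24],rate=.2)
c,o=look("scene",["onion","cover_handle"])
for n in o: print(n,o[n][0],np.percentile(o[n][2],[2,50,98],0).round(3))
if "onion" in o: print(sphere(o["onion"][2]))
move_ptp([.49,.20,.34],best([.49,.20,.34],np.pi/2))
c,o=look("wrist",["onion"]); cv2.imwrite("pics/w1.png",c["image"]); print((-c["R"].T@c["t"]).round(3))
if "onion" in o: print(o["onion"][:2],sphere(o["onion"][2]),np.percentile(o["onion"][2],[2,50,98],0).round(3))
move_ptp([.50,-.33,.32],best([.50,-.33,.32],0))
c,o=look("wrist",["lemon","tomato","honey_jar","spice_jar"]); cv2.imwrite("pics/w2.png",c["image"]); print((-c["R"].T@c["t"]).round(3))
for n,(f,xy,P) in o.items():
    print(n,f,xy,np.percentile(P,[1,50,99],0).round(3).tolist())
    if n in("lemon","tomato"):
        print(sphere(P)); r=cv2.minAreaRect(P[:,:2].astype(np.float32)*1000); print(r)
        d=P[:,:2]-np.median(P[:,:2],0); w,v=np.linalg.eigh(np.cov(d.T)); print("axis",np.degrees(np.arctan(v[1,1]/v[0,1])),w[1]/w[0])
print(current_clock())
```

```text
onion 0.35 [[ 0.551 -0.256  0.058]
 [ 0.572 -0.243  0.13 ]
 [ 0.605 -0.203  0.15 ]]
cover_handle 0.75 [[ 0.39  -0.107  0.127]
 [ 0.483 -0.002  0.129]
 [ 0.587  0.138  0.164]]
[ 0.58906554 -0.21165953  0.10366923  0.05012218]
[0.406 0.199 0.502]
(0.83, [243.5, 181.8]) [0.49535289 0.13546257 0.0769072  0.03294141] [[0.468 0.146 0.086]
 [0.492 0.154 0.099]
 [0.519 0.166 0.107]]
[ 0.499 -0.246  0.483]
lemon 0.73 [238.4, 188.4] [[0.418, -0.37, 0.083], [0.45, -0.343, 0.099], [0.479, -0.322, 0.108]]
[ 0.44598397 -0.34919976  0.07538876  0.03159948]
((448.6674499511719, -345.56597900390625), (50.56962203979492, 56.29551315307617), 41.094749450683594)
axis -16.538664582138203 1.6234214008366983
tomato 0.69 [332.8, 185.0] [[0.537, -0.367, 0.086], [0.565, -0.336, 0.104], [0.596, -0.308, 0.111]]
[ 0.56867862 -0.34144624  0.0670989   0.04222566]
((567.2811889648438, -338.5205383300781), (62.689361572265625, 61.686553955078125), 19.125547409057617)
axis 4.340466186583731 1.0105227998561914
honey_jar 0.79 [358.8, 81.0] [[0.549, -0.253, 0.065], [0.576, -0.224, 0.148], [0.609, -0.195, 0.15]]
spice_jar 0.9 [226.8, 86.4] [[0.429, -0.246, 0.102], [0.451, -0.226, 0.156], [0.471, -0.206, 0.158]]
21.0167
```

```bash
python3 -c "
import cv2;cv2.imwrite('pics/w12.png',cv2.resize(cv2.hconcat([cv2.imread('pics/w1.png'),cv2.imread('pics/w2.png')]),(800,300)))"
```

```text
(no output)
```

View pics/w12.png

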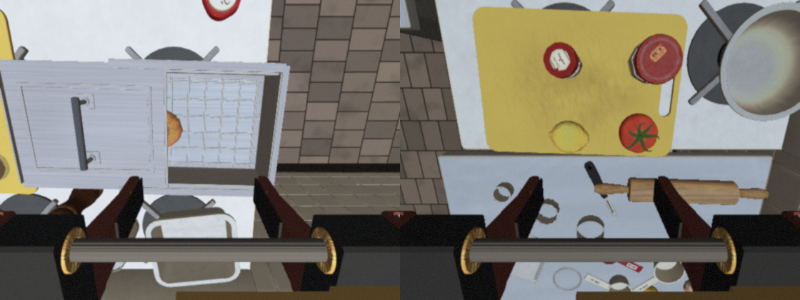

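The left half shows the onion at about (174,128), half hidden by the cover edge, with the rest of the rack free. In the right half the lemon at (570,136) lies with its long axis nearly along x, and the tomato is at (638,133). The honey jar and spice jar stand behind them. I'll fit the lemon, then move the tomato first.

Run:
```python
from h import *
P=[]
for cam in("scene","side","wrist"):
    c,o=look(cam,["lemon"])
    if "lemon" in o:
        Q=o["lemon"][2]; P.append(Q[np.linspace(0,len(Q)-1,500).astype(int)])
P=np.vstack(P)
def f(p):
    d=P-[p[0],p[1],.078]; c,s=np.cos(p[2]),np.sin(p[2]); x=(c*d[:,0]+s*d[:,1])/.036; y=(-s*d[:,0]+c*d[:,1])/.0285
    return (np.sqrt(x**2+y**2+(d[:,2]/.029)**2)-1)*.03
for a in(-.3,.5,-1): s=least_squares(f,[.447,-.347,a],loss="soft_l1",f_scale=.002); print("lemon",s.x,s.cost)
g=np.radians(-1.37)
t=np.array([.568,-.342]); q=best([*t,.068],0.)
move_ptp([*t,.20],q); print(servo_line([*t,.068],rate=.12,contact_N=10))
move_gripper(.04); print("gap",current_finger_gap(),current_grip_force())
servo_line([*t,.24],rate=.2); print("held",current_finger_gap(),current_grip_force())
d=np.array([.541,.255]); q=best([*d,.16],g+np.pi/2)
move_ptp([*d,.20],q); print(current_position())
servo_line([*d,.09],rate=.12); print("contact",servo_line([*d,.066],rate=.03,contact_N=2),current_position(),current_finger_gap())
move_gripper(min(current_finger_gap()+.012,.088)); servo_line([*d,.22],rate=.15)
c,o=look("wrist",["tomato","onion"]); cv2.imwrite("pics/w3.png",c["image"])
for n in o: print(n,o[n][0],np.percentile(o[n][2],[1,50,99],0).round(3).tolist())
print(current_clock())
```

```text
lemon [ 0.44535963 -0.34681253 -0.56999999] 0.0014892186479540054
lemon [ 0.44535962 -0.34681251 -0.57000711] 0.00148921864719437
lemon [ 0.44535951 -0.34681231 -0.57006425] 0.0014892186473895095
False
gap 0.06373792166918747 30.000497102737427
held 0.06392548714425864 29.99964173301123
[0.54164471 0.25414571 0.20008921]
contact True [0.5409152  0.25478968 0.07166338] 0.0641723119853823
tomato 0.9 [[0.505, 0.226, 0.09], [0.532, 0.256, 0.107], [0.564, 0.285, 0.115]]
onion 0.58 [[0.464, 0.137, 0.079], [0.493, 0.152, 0.098], [0.525, 0.168, 0.11]]
30.2083
```

View pics/w3.png

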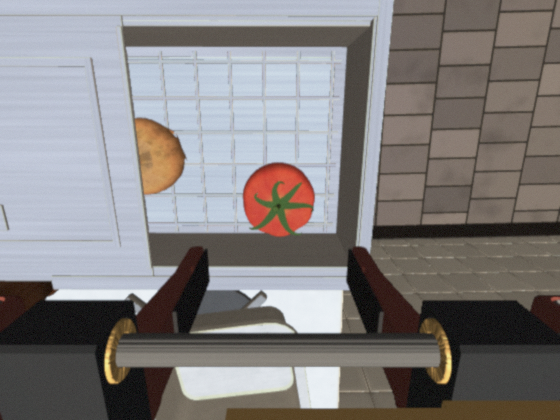

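The tomato stands on the rack at (279,205), clear of the walls and of the onion at (155,157). The lemon goes next, with its long axis at about -33°.

Run:
```python
from h import *
g=np.radians(-1.37)
a=np.pi/2-.57; t=np.array([.4455,-.347])-.006*np.array([np.cos(a),np.sin(a)]); q=best([*t,.061],a)
servo_line([.5,.2,.26],rate=.3); move_gripper(.088)
move_ptp([*t,.22],q); print(servo_line([*t,.061],rate=.1,contact_N=8),current_position())
move_gripper(.03); print("gap",current_finger_gap(),current_grip_force())
servo_line([*t,.24],rate=.2); print("held",current_finger_gap(),current_grip_force())
d=np.array([.449,.255]); q=best([*d,.16],g+np.pi/2)
move_ptp([*d,.20],q); print(current_position())
servo_line([*d,.082],rate=.12); print("contact",servo_line([*d,.056],rate=.03,contact_N=2),current_position(),current_finger_gap())
move_gripper(current_finger_gap()+.014); servo_line([*d,.22],rate=.15)
c,o=look("wrist",["tomato","onion","lemon"]); cv2.imwrite("pics/w4.png",c["image"])
for n in o: print(n,o[n][0],np.percentile(o[n][2],[1,50,99],0).round(3).tolist())
c,o=look("scene",["mill","honey_jar","spice_jar"]); 
for n in o: print(n,o[n][0],np.percentile(o[n][2],[2,50,98],0).round(3).tolist())
print(current_clock())
```

```text
False [ 0.44261684 -0.35242389  0.06159536]
gap 0.05395825414641002 29.92453229791863
held 0.054173147951941725 29.918043802254033
[0.44933208 0.25456356 0.19989478]
contact True [0.44880809 0.2552714  0.06422671] 0.05432187735855066
tomato 0.68 [[0.504, 0.226, 0.082], [0.526, 0.256, 0.106], [0.56, 0.285, 0.116]]
onion 0.76 [[0.462, 0.135, 0.076], [0.487, 0.152, 0.097], [0.521, 0.168, 0.109]]
lemon 0.55 [[0.413, 0.231, 0.086], [0.438, 0.255, 0.103], [0.47, 0.281, 0.111]]
mill 0.79 [[0.63, -0.08, 0.017], [0.646, -0.069, 0.093], [0.668, -0.05, 0.16]]
honey_jar 0.7 [[0.551, -0.256, 0.058], [0.573, -0.243, 0.132], [0.605, -0.201, 0.15]]
spice_jar 0.75 [[0.428, -0.248, 0.061], [0.445, -0.242, 0.127], [0.467, -0.211, 0.157]]
42.6833
```

View pics/w4.png

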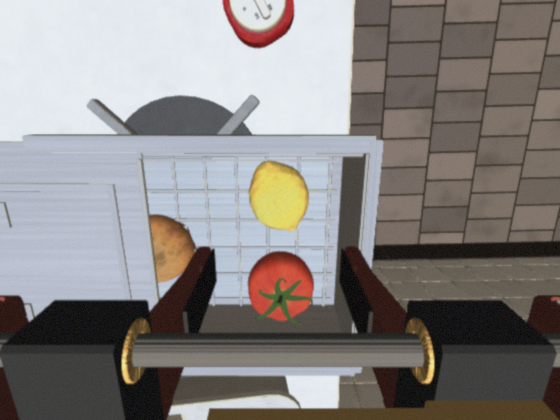

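The lemon at (278,196) and the tomato at (281,287) both lie on the rack below the rims. Now I'll shut the cover.

Run:
```python
from h import *
g=np.radians(-1.37); ey=np.array([-np.sin(g),np.cos(g)]); h=np.array([.4907,.0204]); q=best([*h,.147],g+np.pi/2)
servo_line([.47,.2,.25],rate=.3); move_gripper(.06)
move_ptp([*h,.23],q); servo_line([*h,.147],rate=.12,contact_N=15)
move_gripper(0); print("gap",current_finger_gap())
p0=current_position(); t=p0[:2]+ey*.18
print("stop",servo_line([*t,p0[2]],rate=.07,contact_N=25)); p1=current_position(); print("moved",(p1-p0)[:2]@ey,current_force(),current_finger_gap(),current_clock())
```

```text
gap 0.010353901636791719
stop True
moved 0.1718742571317232 [-0.0724843  -1.98906634  3.06069282] 0.0098051573146381 49.7583
```

Travel was 171.9 mm against 172 mm, so the cover is at its stop. I'll release, check and hand in.

Run:
```python
from h import *
p0=current_position(); move_gripper(.05); p=current_position(); servo_line([*p[:2],.26],rate=.15)
c,o=look("scene",["mill","cover_handle"]); cv2.imwrite("pics/end.png",c["image"])
for n in o: print(n,np.percentile(o[n][2],[2,50,98],0).round(3).tolist())
A=cloud(c,np.ones((420,560),bool)); W=A[(abs(A[:,0]-.49)<.04)&(abs(A[:,1]-.19)<.03)&(A[:,2]>.152)&(A[:,2]<.175)]; print("bar y",W[:,1].mean(),p0)
print(current_clock())
```

```text
mill [[0.63, -0.08, 0.015], [0.647, -0.069, 0.093], [0.671, -0.047, 0.16]]
cover_handle [[0.404, 0.065, 0.127], [0.492, 0.176, 0.129], [0.587, 0.309, 0.165]]
bar y 0.18981564771999085 [0.49510914 0.19232339 0.14699575]
51.5917
```

View pics/end.png

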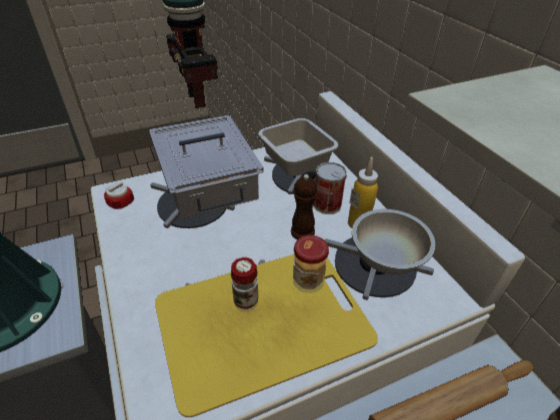

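The cover is shut (smoker at 205,160), the mill is upright at (304,205), and the board holds only the two jars.

```bash
python3 -c "
from bench import *
print(close_job())"
```

```text
the job is handed in; nothing more can be done
None
```

I've handed the job in: the tomato and lemon are on the rack with the onion, the cover is shut against its stop, the mill stands upright on the range top, and the last picture shows nothing else disturbed; no verdict was returned.

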